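# Crank the carton clamp shut

## Robot

A 6-joint arm with a two-finger parallel gripper is mounted at the origin on the work surface. World frame = base frame: x ahead of the robot, y to its left, z up, the work surface at z = 0. Lengths are in m, angles in rad, forces in N, time in s.
With the tool pointing down it reaches from about 0.35 to 0.85 m from the base axis. Payload 8.1 kg.
Tool frame: the origin (TCP) lies between the finger pads; the fingertips stand 11 mm ahead of it and the grasp point (between the pads) lies 8 mm behind it; z points along the fingers, y is the direction in which the jaws open and shut (so a half turn about z gives the same grasp; the last joint's range is limited). The gripper opens to 85 mm and grips with 20 to 120 N. Pads are 22 mm wide; open, the fingers measure 114 mm over their backs; the gripper's body (76 mm by 85 mm) begins 54 mm behind the grasp point. The pads swing forward as they close: fully open they stand 13 mm farther back than shut.
Start: joints at [-1.195, 0.13, 1.488, -0, 1.523, -0.085], TCP at [0.267, -0.537, 0.242] pointing down, gripper open.
Joint ranges: [-2.96, 2.96], [-0.89, 2.26], [0.02, 2.5], [-1.34, 4.48], [0, 2.73], [-2.66, 2.66]. Speed limits (rad/s): [2.39, 2.39, 2.79, 3.14, 3.14, 3.14].

## Interface

Orientations are given as a 3x3 rotation matrix whose columns are the frame's x, y, z axes.
In Python, from cell import * gives the robot as it stands.
- The arm moves only by the shell command python3 -m handwheel 'ROWS' [OPENING] [FORCE]. ROWS is JSON, a list of rows, each a list of 6 numbers: the shift along the tool's x, y, z in mm, then the turn, a rotation vector about the tool's x, y, z in degrees. A call has 1 to 12 rows; each row shifts and turns the commanded pose from where the row before left it, along the tool's axes as they then stand; what a row does not reach is not made up. A row lasts 1/10 s, in which the tool goes at most 50 mm and 8.59 degrees, less where a joint would pass 70% of its speed; a pose out of reach is approached as far as the arm can. A call is refused whole if a number of a shift passes 50 or a number of a turn 8.59, either way. A call with a gripper value outside its range is refused whole. OPENING is the finger opening in mm, from 0 to 85.4, set as the call begins (- or left out, the last holds). The fingers move at their own pace and stop on an object; FORCE is the grip in N (left out, the last holds). Time passes only in rows, so rows that do not move let the fingers close. It gives the time, the measured TCP pose, the force and the opening at its end, in the units of the state.
- get_state(): the state, without advancing time (a new reading comes with each control period).
- snapshot(name): name is "scene" or "top" or "wrist"; returns a dict with "pixels" (480x640x3 uint8, red, green, blue), "fx", "fy", "cx", "cy" (pixels), "world_from_camera" (4x4, takes a point from camera to world coordinates). Camera axes: x right, y up, looking along -z (the intrinsics and any distortion apply to the point x, -y, -z); pixel columns grow to the right and rows downward; lengths in m; the calibration is good to about 2 mm. A picture is of the moment at which its call begins. There is no depth.
- job_done(): hands the job in, once; it reports no verdict.
Trained networks look in a picture, given as the dict that the camera call returned (one of the last four; its "shot" number tells which), for a name from the list of things; names that differ only in an ending like _2 or _b are one class to them, and where a whole thing is asked for, a point or a joint stands for the part that bears it (a point fixed in the world has none). Each returns a list of dicts, best first, with "score" (0 to 1); they miss things now and then, are a little off and sometimes report something else, mostly with a low value. They report only what shows in the picture. A call takes as long as a camera call. They do not tell look-alikes from the thing itself.
- recognise(target, picture): "extent" ([left, top, right, bottom] as shares, 0 to 1, of the picture: columns of its width, rows of its height, round what is visible of it).
The state is a dict: "t": time; "qpos": joint angles; "qd": joint speeds; "tau": joint torques, N m; "tool_pos": TCP position; "tcp_rot": TCP orientation; "wrist_force": force on the tool from outside, world axes, zero at the start; "ft_torque": the same for the moment, N m; "finger_gap": finger opening in m.
Only numpy, scipy, OpenCV 4.12 (cv2) and the standard library are available. Lean on these libraries where they do the work, as an engineer would, in place of code of your own. Each camera call takes 0.05 s, during which the arm holds its last target. There are 200 camera calls.

## Task

Fit the loose crank onto the square shaft end of the carton clamp, pushing it fully home, and wind it clockwise (seen from above) through as many turns as it takes until the jaw holds the carton firmly against the end stop, without crushing the carton. Move the jaw and the carton only by means of the crank and leave the other things on the bench alone. At the end leave the crank sitting fully on its shaft and let go of it.

Things in the scene. Friction and masses are not known exactly. Their poses are not given: they have to be found in the camera images.
- clamp: Fixed bench clamp: aluminium bed 140 x 420 x 12 mm, blue gearbox 75 x 75 mm, top 55 mm over the table. Origin on the table under the shaft axis; z up; +y: the way the jaw closes (bed from y -60 to 360 mm). Across the bed beyond the carton stands a dark steel end stop, 55 mm high, near face at y 285 to 310 mm: it is not tracked, where the jaw must stop is to be felt.
- shaft_seat (a point): On the shaft axis, on top of the round steel boss (diameter 40 mm, 60 mm over the table) on which the crank's foot rests when fully home. Axes as the clamp's. Turning the shaft clockwise (from above) drives the jaw 10 mm per rad, 63 mm per turn, towards the end stop. The drive stays where it is left.
- shaft_top (a point): Centre of the shaft's top, 82 mm over the table. The upright steel square, 18 x 18 mm, rises 22 mm above the seat (its last 4 mm bevelled to 14 x 14 mm as a lead-in). It may stand at any angle about the vertical; this angle is not tracked (the point's axes are the clamp's): look or feel for it.
- jaw_face (a point): Centre of the pressing face of the blue jaw with black rubber facing (100 mm wide, 58 mm high, top 70 mm over the table). Axes as the clamp's; it faces the clamp's +y. It slides along the bed only; at the start it stands about 75 to 100 mm from the shaft axis.
- carton: Packed, sealed brown cardboard carton, paper strip on top, 110 mm wide (x), 100 mm long (y, clamped this way), 65 mm high, 0.25 to 0.5 kg. Origin at the centre of its underside, z up. Stands loose on the bed between jaw and end stop, touching neither. A clamping force over 100 N crushes it; 20 to 60 N is a firm hold.
- crank: Loose crank standing on its hub on the table, 0.32 kg. Origin at the centre of the hub's foot, z up, +x along the arm to the red grip. Dark hub 36 x 36 mm, sides square to x and y, 38 mm high; on it a steel arm, z 38 to 48 mm, 20 mm wide (36 over the hub), reaching x 82 mm. Freely turning red grip, diameter 22 mm, at x 70 mm, z 49 to 90 mm.
- crank_foot (a point): Centre of the crank hub's foot (the crank's origin), at the mouth of its 20 x 20 mm square socket, 26 mm deep, sides parallel to the hub's. Coincides with shaft_seat when the crank is fully home.
- grip_mid (a point): On the axis of the red turning grip at mid height: 70 mm along the crank's +x, 72 mm above its foot. To wind, it takes about 2.5 to 4 N sideways here with the jaw moving free or pushing the carton along; each 10 N of clamping on the carton adds 1.4 N. Felt in motion; at rest a free crank pushes back little.
- parts_bin: Bystander: grey open bin 100 x 80 x 50 mm with black contents. Origin at the centre of its underside.
- red_box: Bystander: small red box 70 x 90 x 60 mm with a white band. Origin at the centre of its underside.
- jar: Bystander: white jar with black cap, diameter 60 mm, 85 mm high. Origin at the centre of its underside.
Not all that is in view belongs to the job. Leave any pink look-alike of the carton alone. Leave any yellow look-alike of the crank alone.

How it is judged:
On the way, in this order (a step that is already met when the one before it is completed fails the run):
1. the crank sits fully home on the square while the jaw is still near its starting place (within 15 mm) (horizontal distance between crank_foot and shaft_seat below 0.003 m and z of crank_foot in the frame of shaft_seat below 0.004 m and angle between crank's own z axis and vertical below 0.1 rad and distance of jaw_face from where it was at the start of the episode below 0.015 m), for 0.2 s.
2. with the crank on the square, it is wound so that the jaw has come forward a full turn's worth (63 mm) (distance of jaw_face from where it was at the start of the episode above 0.063 m and horizontal distance between crank_foot and shaft_seat below 0.004 m and z of crank_foot in the frame of shaft_seat below 0.012 m), for 0.1 s.
3. the jaw presses the carton against the end stop with more than 10 N, kept up for 0.2 s (contact force between jaw and carton above 10 N), for 0.2 s.
At the end, for the whole second after the job is handed in: The jaw still presses on the carton with more than 5 N, the carton stands flat and at rest on the bed against the end stop; the crank sits fully home on the square (foot within 3 mm sideways and 4 mm in height of its seat), upright, still and released (contact force between jaw and carton above 5 N and linear speed of carton below 0.01 m/s and angle between each of carton, crank's own z axis and vertical below 0.1 rad and horizontal distance between crank_foot and shaft_seat below 0.003 m and z of crank_foot in the frame of shaft_seat below 0.004 m and angular speed of crank below 0.2 rad/s); the robot touches nothing.
It fails at once if the carton is crushed: the jaw presses on it with more than 100 N (contact force between jaw and carton above 100 N).
It fails at once if the robot pushes the jaw or the carton itself instead of using the crank (contact force between any of the arm, the fingers and jaw above 2 N or contact force between any of the arm, the fingers and carton above 2 N).
It fails at once if a bystander (bin, red box or jar) is moved by more than 30 mm (distance of any of parts_bin, red_box, jar from where it was at the start of the episode above 0.03 m).
It also fails if it takes over 72 s, if anything falls off the work surface, if the arm or the gripper's body presses on something with over 40 N, if the wrist force passes 120 N, or if a joint passes its speed limit or range.

## Working session

There is one attempt and no reset: what is moved stays moved. The work goes in short steps, Python scripts to look and compute and a shell command to move; the robot and the scene stay as the last step left them, time stands still between calls to the robot, and variables do not carry over. Pictures are saved under pics/ and viewed, about 8 in all and at most 12, crops included, and the job is handed in when it is done.

```bash
ls; mkdir -p pics; python3 - <<'E'
from cell import *
import cv2, numpy as np
s=get_state(); print(s['t'],s['tool_pos'],np.round(s['tcp_rot'],3).tolist(),s['finger_gap'])
for n in ("top","scene"):
    p=snapshot(n); cv2.imwrite(f"pics/{n}0.png",p["pixels"][:,:,::-1])
    print(n,p["fx"],p["fy"],p["cx"],p["cy"],np.round(p["world_from_camera"],4).tolist(),[k for k in p if k!='pixels'])
    for t in ("clamp","carton","crank","jaw_face","parts_bin","red_box","jar"):
        for r in recognise(t,p)[:3]:
            e=r["extent"]; print(t,round(r["score"],2),[round(e[0]*640),round(e[1]*480),round(e[2]*640),round(e[3]*480)])
E
```

```text
pics
0.0 [ 0.26664348 -0.53691369  0.2412323 ] [[0.896, 0.445, -0.001], [0.445, -0.896, 0.002], [0.0, -0.002, -1.0]] 0.08508651230799315
top 579.877714925062 579.877714925062 316.06964884425486 242.36817322595536 [[0.0088, 0.9908, -0.1351, 0.4226], [-0.9999, 0.0099, 0.0071, -0.0629], [0.0084, 0.135, 0.9908, 1.2128], [0.0, 0.0, 0.0, 1.0]] ['fx', 'fy', 'cx', 'cy', 'world_from_camera', 'shot']
clamp 0.55 [95, 234, 314, 312]
clamp 0.24 [292, 125, 341, 185]
carton 0.89 [144, 241, 205, 299]
carton 0.6 [158, 328, 239, 402]
crank 0.86 [412, 273, 468, 293]
crank 0.63 [419, 327, 477, 346]
crank 0.3 [92, 232, 317, 311]
jaw_face 0.67 [218, 243, 314, 293]
parts_bin 0.66 [411, 269, 468, 291]
parts_bin 0.6 [293, 125, 341, 185]
red_box 0.63 [207, 132, 262, 182]
red_box 0.31 [143, 240, 204, 299]
red_box 0.17 [412, 272, 473, 291]
jar 0.57 [367, 132, 394, 168]
jar 0.47 [217, 240, 316, 288]
scene 526.5998564853154 526.5998564853154 321.15269756437897 245.62841984958462 [[0.2365, -0.7548, 0.6118, 1.0749], [0.9716, 0.1794, -0.1543, -0.1919], [0.0067, 0.631, 0.7758, 0.7309], [0.0, 0.0, 0.0, 1.0]] ['fx', 'fy', 'cx', 'cy', 'world_from_camera', 'shot']
clamp 0.61 [320, 187, 567, 289]
carton 0.78 [367, 121, 442, 191]
carton 0.73 [429, 178, 514, 254]
crank 0.81 [114, 198, 187, 239]
crank 0.69 [121, 246, 191, 282]
crank 0.43 [318, 186, 567, 291]
jaw_face 0.93 [316, 194, 438, 269]
jaw_face 0.64 [324, 340, 385, 424]
parts_bin 0.97 [327, 341, 385, 422]
red_box 0.65 [417, 306, 500, 390]
red_box 0.47 [321, 188, 568, 292]
red_box 0.41 [121, 248, 193, 280]
jar 0.65 [238, 368, 286, 430]
```

```bash
python3 - <<'E'
import cv2
a=cv2.imread("pics/top0.png")[220:420,80:500]; cv2.imwrite("pics/c1.png",cv2.resize(a,(798,380),interpolation=cv2.INTER_CUBIC))
E
```

```text
(no output)
```

View pics/top0.png

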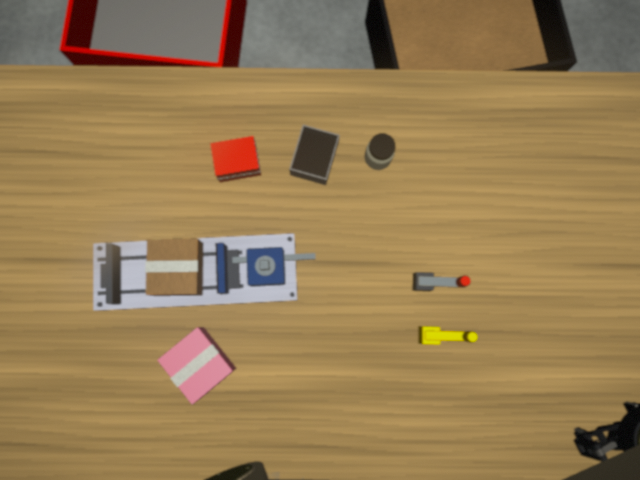

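View pics/c1.png

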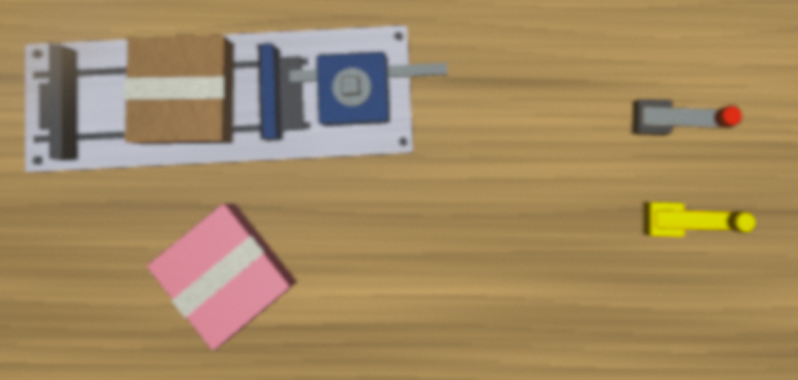

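The real crank is the one with dark hub at (425,282), steel arm and red grip at (464,281). The yellow one at (431,336)–(471,337) is the look-alike. The brown carton is at (173,267), and the pink one at (197,365) is to be left alone. The crop confirms these. The shaft is at about (264,265). Next I'll take close views with the wrist camera.

```bash
cat > h.py <<'E'
from cell import *
import cv2, numpy as np
def ray(p,u,v,z):
    T=np.array(p["world_from_camera"]); d=T[:3,:3]@np.array([(u-p["cx"])/p["fx"],-(v-p["cy"])/p["fy"],-1.0]); o=T[:3,3]
    return o+d*(z-o[2])/d[2]
def proj(p,X):
    T=np.array(p["world_from_camera"]); c=T[:3,:3].T@(np.array(X)-T[:3,3])
    return p["cx"]+p["fx"]*c[0]/-c[2], p["cy"]-p["fy"]*c[1]/-c[2]
def tool(X):  # world target -> tool-frame mm
    s=get_state(); return np.round(1000*np.array(s["tcp_rot"]).T@(np.array(X)-s["tool_pos"]),1)
E
python3 - <<'E'
from h import *
p=snapshot("top")
for n,u,v,z in [("shaft",264,265,.082),("hubtop",425.5,282,.048),("grip",464,281,.09),("bedTL",94,243,.012),("bedTR",295,234.5,.012),("bedBL",94,310,.012),("bedBR",297,299,.012),("jawface top",219,268,.07),("carton",173,267,.065),("yellowgrip",472,337,.09),("rackEnd",315,257,.04)]:
    print(n,np.round(ray(p,u,v,z),3))
w=snapshot("wrist"); s=get_state(); R=np.array(s["tcp_rot"])
T=np.array(w["world_from_camera"]); print("cam in tool",np.round(R.T@(T[:3,3]-s["tool_pos"]),3),np.round(R.T@T[:3,:3],2).tolist(),w["fx"])
E
```

```text
shaft [0.531 0.03  0.082]
hubtop [ 0.503 -0.292  0.048]
grip [ 0.503 -0.359  0.09 ]
bedTL [0.58  0.391 0.012]
bedTR [ 0.603 -0.027  0.012]
bedBL [0.442 0.383 0.012]
bedBR [ 0.468 -0.033  0.012]
jawface top [0.525 0.12  0.07 ]
carton [0.527 0.212 0.065]
yellowgrip [ 0.396 -0.371  0.09 ]
rackEnd [ 0.552 -0.069  0.04 ]
cam in tool [ 0.067 -0.    -0.131] [[-0.0, 0.97, 0.26], [1.0, 0.0, -0.0], [-0.0, 0.26, -0.97]] 337.0975550460783
```

```bash
python3 -m handwheel '[[36,-28,1],[36,-28,1],[36,-28,1],[36,-28,1],[36,-28,1],[36,-28,1],[36,-28,1],[36,-28,1],[36,-28,1],[36,-28,1],[36,-28,1],[36,-28,1]]' 2>&1 | tail -3
```

```text
invalid input at $[0]: expected 6 numbers
```

```bash
python3 -m handwheel '[[36,-28,1,0,0,0],[36,-28,1,0,0,0],[36,-28,1,0,0,0],[36,-28,1,0,0,0],[36,-28,1,0,0,0],[36,-28,1,0,0,0],[36,-28,1,0,0,0],[36,-28,1,0,0,0],[36,-28,1,0,0,0],[36,-28,1,0,0,0],[36,-28,1,0,0,0],[36,-28,1,0,0,0]]'
python3 -m handwheel '[[36,-28,1,0,0,0],[20,-26,1,0,0,0],[0,0,0,0,0,-8],[0,0,0,0,0,-8],[0,0,0,0,0,-8],[0,0,0,0,0,-8],[0,0,0,0,0,-8],[0,0,0,0,0,-8],[0,0,0,0,0,-8],[0,0,0,0,0,-8],[0,0,0,0,0,0],[0,0,0,0,0,0]]'
python3 - <<'E'
from h import *
w=snapshot("wrist"); s=get_state(); print(s['t'],s['tool_pos'],np.round(s['tcp_rot'],3).tolist())
cv2.imwrite("pics/w1.png",w["pixels"][:,:,::-1])
print(proj(w,[.531,.03,.082]), tool([.531,.03,.2]))
u,v=map(int,proj(w,[.531,.03,.082])); c=w["pixels"][max(0,v-100):v+100,max(0,u-130):u+130,::-1]
cv2.imwrite("pics/w1c.png",cv2.resize(c,None,fx=3,fy=3,interpolation=cv2.INTER_CUBIC)); print(max(0,u-130),max(0,v-100))
E
```

```text
t: 2.1
tool_pos: [0.505, -0.0425, 0.2306]
tcp_rot: [[0.896, 0.445, 0.001], [0.445, -0.896, -0.0], [0.001, 0.001, -1.0]]
wrist_force: [0.8, -0.4, 0.8]
finger_gap: 0.0853
t: 3.3
tool_pos: [0.5305, 0.0289, 0.2284]
tcp_rot: [[-0.003, 1.0, 0.0], [1.0, 0.003, 0.0], [0.0, 0.0, -1.0]]
wrist_force: [0.6, -0.3, 0.3]
finger_gap: 0.0854
3.35 [0.530483   0.02890038 0.22833159] [[-0.003, 1.0, 0.0], [1.0, 0.003, -0.0], [-0.0, 0.0, -1.0]]
(np.float64(318.3671541817688), np.float64(234.79216690136965)) [ 1.1  0.5 28.3]
188 134
```

View pics/w1c.png

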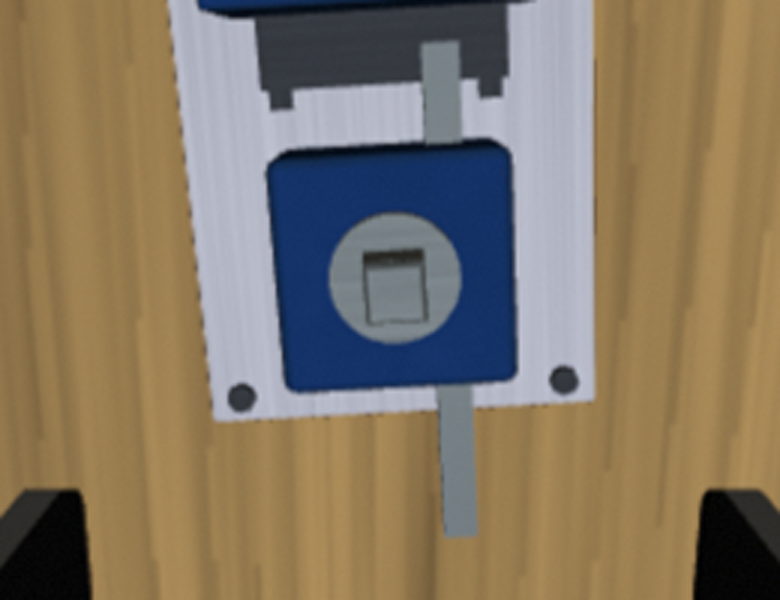

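The shaft square at crop (395,287) is turned about 3–4° CCW, roughly aligned with the bed. The rack bar and the jaw's back parts are low. Next I'll look at the crank.

```bash
python3 - <<'E'
from h import *
w=snapshot("wrist")
print("boss",ray(w,188+395/3,134+278/3,.06))
for u,v,z in [(362,250,.078),(423,248,.078),(428,321,.078),(368,325,.078),(290,391,.055),(516,378,.055),(215,421,.012),(595,400,.012)]: print(np.round(ray(w,188+u/3,134+v/3,z),4))
g=cv2.cvtColor(w["pixels"],cv2.COLOR_RGB2GRAY)[205:248,300:340]
c,s=cv2.minEnclosingCircle,0
hsv=cv2.cvtColor(w["pixels"],cv2.COLOR_RGB2HSV)
roi=hsv[190:260,285:350]; m=(roi[...,1]<70).astype(np.uint8)
n,l,st,ce=cv2.connectedComponentsWithStats(m); k=1+np.argmax(st[1:,4]); pts=np.argwhere(l==k)[:,::-1].astype(np.float32)
el=cv2.fitEllipse(cv2.convexHull(pts.astype(np.int32))); print("boss ellipse",el, ray(w,285+el[0][0],190+el[0][1],.06))
E
python3 -m handwheel '[[-40,-3.4,3.5,0,0,0],[-40,-3.4,3.5,0,0,0],[-40,-3.4,3.5,0,0,0],[-40,-3.4,3.5,0,0,0],[-40,-3.4,3.5,0,0,0],[-40,-3.4,3.5,0,0,0],[-40,-3.4,3.5,0,0,0],[-40,-3.4,3.5,0,0,0],[0,0,0,0,0,0],[0,0,0,0,0,0],[0,0,0,0,0,0]]'
python3 - <<'E'
from h import *
w=snapshot("wrist"); s=get_state(); print(s['t'],s['tool_pos'])
c=w["pixels"][100:360,140:500,::-1]
cv2.imwrite("pics/w2c.png",cv2.resize(c,None,fx=2.2,fy=2.2,interpolation=cv2.INTER_CUBIC))
E
```

```text
boss [0.532176   0.03237612 0.06      ]
[0.5228 0.0442 0.078 ]
[0.5399 0.0448 0.078 ]
[0.5416 0.0236 0.078 ]
[0.5244 0.0224 0.078 ]
[ 0.4991 -0.0053  0.055 ]
[ 0.5705 -0.0007  0.055 ]
[ 0.4671 -0.031   0.012 ]
[ 0.605  -0.0226  0.012 ]
boss ellipse ((34.22172927856445, 36.060245513916016), (43.10102081298828, 43.30009460449219), 128.89479064941406) [0.53177092 0.03293516 0.06      ]
t: 4.5
tool_pos: [0.5057, -0.2906, 0.2003]
tcp_rot: [[-0.006, 1.0, -0.0], [1.0, 0.006, 0.001], [0.001, -0.0, -1.0]]
wrist_force: [0.4, 0.1, -0.7]
finger_gap: 0.0858
4.55 [ 0.50584522 -0.2902618   0.20041179]
```

View pics/w2c.png

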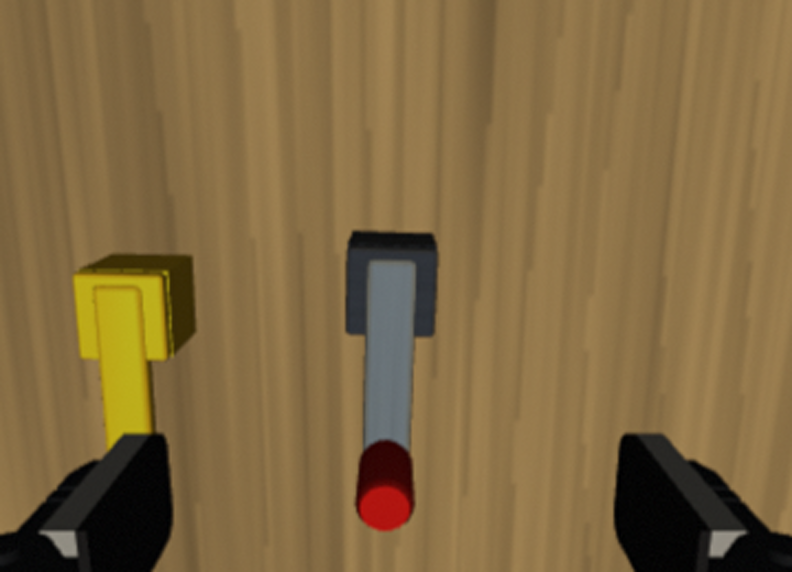

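```bash
python3 - <<'E'
from h import *
w=snapshot("wrist"); f=lambda u,v,z: ray(w,140+u/2.2,100+v/2.2,z)
for z in (.038,.048):
    C=np.array([f(u,v,z) for u,v in [(347,335),(434,335),(350,247),(436,247)]]); print(z,np.round(C[:,:2],4).tolist(),C.mean(0).round(4))
g=f(385,505,.09); e=f(391.5,261,.048); print("grip",g,"arm end",e)
h=f(391,291,.038); d=g-h; print(np.hypot(*d[:2]), np.degrees(np.arctan2(d[1],d[0])))
for t in ("crank",): print([ (round(r['score'],2),(np.array(r['extent'])*[640,480,640,480]).round()) for r in recognise(t,w)])
E
```

```text
0.038 [[0.4878, -0.3093], [0.5236, -0.3091], [0.4893, -0.2727], [0.5236, -0.2725]] [ 0.5061 -0.2909  0.038 ]
0.048 [[0.4884, -0.3064], [0.523, -0.3062], [0.4899, -0.2711], [0.523, -0.2708]] [ 0.5061 -0.2886  0.048 ]
grip [ 0.50412088 -0.35806401  0.09      ] arm end [ 0.50588873 -0.27642372  0.048     ]
0.06747449958749889 -91.40669075600357
[(0.74, array([296., 205., 338., 343.])), (0.58, array([172., 215., 230., 305.]))]
```

```bash
python3 -m handwheel '[[0,0,20,0,0,1.5],[0,0,20,0,0,0],[0,0,20,0,0,0],[0,0,20,0,0,0],[0,0,20,0,0,0],[0,0,20,0,0,0],[0,0,20,0,0,0],[0,0,15,0,0,0],[0,0,15,0,0,0],[0,0,10,0,0,0],[0,0,0,0,0,0]]' 85
python3 -m handwheel '[[0,0,0,0,0,0],[0,0,0,0,0,0],[0,0,0,0,0,0],[0,0,0,0,0,0],[0,0,0,0,0,0],[0,0,0,0,0,0],[0,0,0,0,0,0],[0,0,0,0,0,0]]' 0 80
```

```text
t: 5.75
tool_pos: [0.5047, -0.2905, 0.0187]
tcp_rot: [[0.019, 1.0, -0.002], [1.0, -0.019, 0.002], [0.001, -0.002, -1.0]]
wrist_force: [-0.0, -0.1, -0.2]
finger_gap: 0.0846
t: 6.55
tool_pos: [0.5062, -0.2919, 0.0214]
tcp_rot: [[0.019, 1.0, 0.001], [1.0, -0.019, -0.001], [-0.001, 0.002, -1.0]]
wrist_force: [-1.2, 0.2, 5.9]
finger_gap: 0.0351
```

```bash
python3 -m handwheel '[[0,0,-10,0,0,0],[0,0,-20,0,0,0],[0,0,-25,0,0,0],[0,0,-25,0,0,0],[0,0,-25,0,0,0],[0,0,-20,0,0,0],[0,0,-5,0,0,0],[20,1.2,0,0,0,0],[40,2.4,0,0,0,0],[40,2.4,0,0,0,0],[40,2.4,0,0,0,0],[40,2.4,0,0,0,0]]'
python3 -m handwheel '[[40,2.5,0,0,0,0],[40,2.5,0,0,0,0],[40,2.5,0,0,0,0],[20,1.5,0,0,0,0],[5,0,0,0,0,0],[0,0,0,0,0,-5],[0,0,0,0,0,0],[0,0,0,0,0,0],[0,0,0,0,0,0]]'
python3 - <<'E'
from h import *
w=snapshot("wrist"); s=get_state(); print(s['t'],s['tool_pos'],np.round(s['tcp_rot'],3).tolist(),s['wrist_force'])
print("shaft delta tool",tool([.532,.0325,.15]))
c=w["pixels"][140:400,170:470,::-1]
cv2.imwrite("pics/w3c.png",cv2.resize(c,None,fx=2.2,fy=2.2,interpolation=cv2.INTER_CUBIC))
R=np.array(s["tcp_rot"])
print("expected hub top px", (np.array(proj(w,s["tool_pos"]+R@[0,0,-.018]))-[170,140])*2.2)
print("shaft px",(np.array(proj(w,[.532,.0325,.082]))-[170,140])*2.2)
t=snapshot("top"); cv2.imwrite("pics/t3.png",cv2.resize(t["pixels"][200:330,200:360,::-1],None,fx=4.5,fy=4.5,interpolation=cv2.INTER_CUBIC))
E
```

```text
t: 7.75
tool_pos: [0.5187, -0.1098, 0.1489]
tcp_rot: [[0.02, 1.0, -0.002], [1.0, -0.02, 0.001], [0.001, -0.002, -1.0]]
wrist_force: [1.6, 0.6, -2.8]
finger_gap: 0.0348
t: 8.65
tool_pos: [0.5313, 0.0326, 0.1499]
tcp_rot: [[-0.065, 0.998, -0.001], [0.998, 0.065, -0.0], [-0.0, -0.001, -1.0]]
wrist_force: [0.2, -0.4, -2.9]
finger_gap: 0.0352
8.7 [0.53143054 0.03268029 0.15005675] [[-0.066, 0.998, -0.0], [0.998, 0.066, -0.0], [-0.0, -0.0, -1.0]] [ 0.15215357  0.3062958  -3.07978017]
shaft delta tool [-0.2  0.6  0.1]
expected hub top px [324.37372639 436.07133629]
shaft px [327.18905655 276.53761154]
```

View pics/w3c.png

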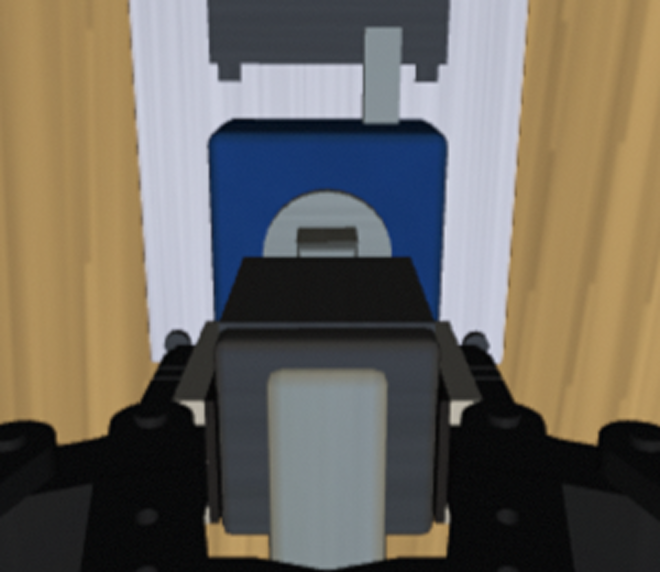

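```bash
python3 -m handwheel '[[-0.8,0,15,0,0,0],[0,0,15,0,0,0],[0,0,10,0,0,0],[0,0,4,0,0,0],[0,0,3,0,0,0],[0,0,2,0,0,0],[0,0,2,0,0,0],[0,0,0,0,0,0]]'
python3 -m handwheel '[[0,0,2,0,0,0],[0,0,2,0,0,0],[0,0,2,0,0,0],[0,0,0,0,0,0]]'
```

```text
t: 9.55
tool_pos: [0.5322, 0.0321, 0.0998]
tcp_rot: [[-0.068, 0.998, 0.001], [0.998, 0.068, -0.001], [-0.001, 0.001, -1.0]]
wrist_force: [0.7, -1.7, -2.9]
finger_gap: 0.0351
t: 9.95
tool_pos: [0.5323, 0.0316, 0.0937]
tcp_rot: [[-0.068, 0.998, 0.001], [0.998, 0.068, -0.001], [-0.001, 0.001, -1.0]]
wrist_force: [1.5, -5.8, -3.0]
finger_gap: 0.0353
```

```bash
python3 -m handwheel '[[-0.8,0,2,0,0,0],[0,0,3,0,0,0],[0,0,3,0,0,0],[0,0,2,0,0,0],[0,0,2,0,0,0],[0,0,1,0,0,0],[0,0,0,0,0,0]]'
python3 -m handwheel '[[0,0,1,0,0,0],[0,0,0,0,0,0]]'
```

```text
t: 10.65
tool_pos: [0.5317, 0.0315, 0.0814]
tcp_rot: [[-0.068, 0.998, -0.0], [0.998, 0.068, -0.0], [-0.0, -0.0, -1.0]]
wrist_force: [-6.0, -5.6, 10.1]
finger_gap: 0.0352
t: 10.85
tool_pos: [0.5318, 0.0315, 0.0814]
tcp_rot: [[-0.068, 0.998, -0.0], [0.998, 0.068, -0.001], [-0.001, -0.0, -1.0]]
wrist_force: [-10.8, -4.9, 19.4]
finger_gap: 0.0354
```

```bash
python3 -m handwheel '[[0,0,-1,0,0,0],[0,0,0,0,0,0],[0,0,0,0,0,0],[0,0,0,0,0,0],[0,0,0,0,0,0]]' 70
python3 -m handwheel '[[0,0,-15,0,0,0],[0,0,-30,0,0,0],[0,0,-30,0,0,0],[0,0,-30,0,0,0],[0,0,-20,0,0,0],[0,0,0,0,0,0],[0,0,0,0,0,0]]'
python3 - <<'E'
from h import *
w=snapshot("wrist"); s=get_state(); print(s['t'],s['tool_pos'],np.round(s['tcp_rot'],3).tolist(),s['wrist_force'])
cv2.imwrite("pics/w4c.png",cv2.resize(w["pixels"][130:400,170:470,::-1],None,fx=2.2,fy=2.2,interpolation=cv2.INTER_CUBIC))
for n,X in [("seat hubtop",[.532,.0325,.098]),("grip top",[.5368,-.0374,.15])]: print(n,(np.array(proj(w,X))-[170,130])*2.2)
print("to grip",tool([.5368,-.0374,.127]))
E
```

```text
t: 11.35
tool_pos: [0.5316, 0.0319, 0.0801]
tcp_rot: [[-0.068, 0.998, -0.0], [0.998, 0.068, 0.0], [0.0, -0.0, -1.0]]
wrist_force: [0.3, -0.9, 0.8]
finger_gap: 0.07
t: 12.05
tool_pos: [0.5321, 0.0317, 0.2063]
tcp_rot: [[-0.068, 0.998, 0.002], [0.998, 0.068, -0.0], [-0.0, 0.002, -1.0]]
wrist_force: [-0.6, 0.2, -0.3]
finger_gap: 0.0698
12.1 [0.53138557 0.03171155 0.20500371] [[-0.068, 0.998, -0.0], [0.998, 0.068, 0.0], [0.0, -0.0, -1.0]] [-0.61757031  0.28767051 -0.19216817]
seat hubtop [324.39218716 257.38753163]
grip top [324.60734189 536.31104511]
to grip [-69.3   0.7  78. ]
```

View pics/w4c.png

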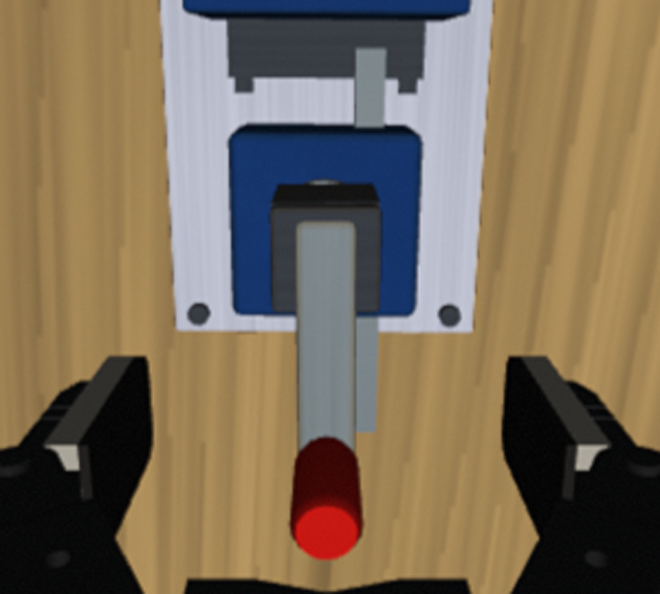

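```bash
python3 -m handwheel '[[-25,0.3,0,0,0,0],[-25,0.3,0,0,0,0],[-18.5,0.1,0,0,0,0],[0,0,0,0,0,0],[0,0,25,0,0,0],[0,0,25,0,0,0],[0,0,15,0,0,0],[0,0,12,0,0,0],[0,0,0,0,0,0],[0,0,0,0,0,0]]' 70
python3 -m handwheel '[[0,0,0,0,0,0],[0,0,0,0,0,0],[0,0,0,0,0,0],[0,0,0,0,0,0],[0,0,0,0,0,0],[0,0,0,0,0,0],[0,0,0,0,0,0]]' 0 50
python3 - <<'E'
from h import *
print(tool([.532,.0325,.127]))
t=snapshot("top")
print("jaw top edge/stop: ", ray(t,219,268,.07), ray(t,120,272,.055))
E
```

```text
t: 13.1
tool_pos: [0.5372, -0.0364, 0.1287]
tcp_rot: [[-0.068, 0.998, 0.0], [0.998, 0.068, 0.0], [0.0, 0.0, -1.0]]
wrist_force: [0.2, 0.0, -0.1]
finger_gap: 0.0698
t: 13.8
tool_pos: [0.5375, -0.0369, 0.1289]
tcp_rot: [[-0.068, 0.998, 0.001], [0.998, 0.068, -0.001], [-0.001, 0.001, -1.0]]
wrist_force: [0.3, -2.3, 5.2]
finger_gap: 0.0209
[69.6 -0.8  1.9]
jaw top edge/stop:  [0.52543061 0.12007792 0.07      ] [0.51688303 0.31951742 0.055     ]
```

```bash
python3 -m handwheel '[[2.4,-18.1,0,0,0,0],[7,-16.9,0,0,0,0],[11.1,-14.5,0,0,0,0],[14.5,-11.1,0,0,0,0],[0,0,0,0,0,0]]'
python3 -c "
from h import *
print(tool([.532,.0325,.127]), get_state()['wrist_force'])"
```

```text
t: 14.35
tool_pos: [0.4727, -0.0058, 0.129]
tcp_rot: [[-0.068, 0.998, -0.001], [0.998, 0.068, -0.001], [-0.001, -0.001, -1.0]]
wrist_force: [-9.1, -5.6, 12.1]
finger_gap: 0.0203
[34.1 61.7  1.9] [-9.09185294 -5.57803528 12.06300215]
```

```bash
python3 -m handwheel '[[16.5,-7.6,-1,0,0,0],[18.1,-2.4,0,0,0,0],[18.1,2.4,0,0,0,0],[16.9,7,0,0,0,0],[14.5,11.1,0,0,0,0],[11.1,14.5,0,0,0,0],[7,16.9,0,0,0,0],[2.4,18.1,0,0,0,0],[0,0,0,0,0,0]]'
python3 -c "
from h import *
print(tool([.532,.0325,.127]), get_state()['wrist_force'])"
```

```text
t: 15.25
tool_pos: [0.5276, 0.1027, 0.1288]
tcp_rot: [[-0.068, 0.998, -0.001], [0.998, 0.068, -0.001], [-0.0, -0.001, -1.0]]
wrist_force: [0.4, -0.7, 2.5]
finger_gap: 0.021
[-70.3  -0.4   1.8] [ 0.42134742 -0.66599457  2.52329094]
```

```bash
python3 -m handwheel '[[-2.4,18.1,0,0,0,0],[-7,16.9,0,0,0,0],[-11.1,14.5,0,0,0,0],[-14.5,11.1,0,0,0,0],[-16.9,7,0,0,0,0],[-18.1,2.4,0,0,0,0],[-18.1,-2.4,0,0,0,0],[-16.9,-7,0,0,0,0],[-14.5,-11.1,0,0,0,0],[-11.1,-14.5,0,0,0,0],[-7,-16.9,0,0,0,0],[-2.4,-18.1,0,0,0,0]]'
python3 - <<'E'
from h import *
print(tool([.532,.0325,.127]), get_state()['wrist_force'])
t=snapshot("top"); print(get_state()["wrist_force"])
cv2.imwrite("pics/t5.png",cv2.resize(t["pixels"][210:330,80:330,::-1],None,fx=3.2,fy=3.2,interpolation=cv2.INTER_CUBIC))
E
```

```text
t: 16.45
tool_pos: [0.5354, -0.0383, 0.129]
tcp_rot: [[-0.067, 0.998, 0.001], [0.998, 0.067, 0.0], [0.0, 0.001, -1.0]]
wrist_force: [2.7, 6.8, -5.2]
finger_gap: 0.0206
[70.9  1.4  2. ] [ 2.69074598  6.83093415 -5.20935705]
[3.40162409 0.48175723 1.90558566]
```

View pics/t5.png

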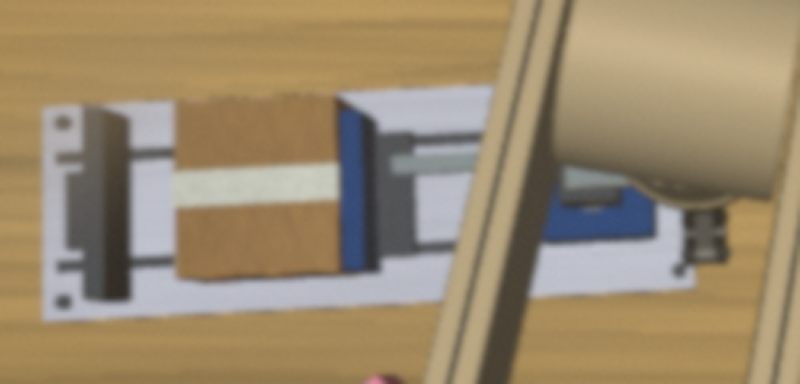

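```bash
python3 - <<'E'
from h import *
t=snapshot("top"); f=lambda u,v,z: ray(t,80+u/3.2,210+v/3.2,z).round(4)
print("carton far",f(175,190,.065),"jaw",f(342,190,.07),"stop top",f(108,190,.055),"stop base",f(131,190,.012))
E
```

```text
carton far [0.5216 0.2875 0.065 ] jaw [0.5221 0.1833 0.07  ] stop top [0.522  0.3322 0.055 ] stop base [0.5258 0.3321 0.012 ]
```

```bash
python3 -m handwheel '[[2.4,-18.1,0,0,0,0],[7,-16.9,0,0,0,0],[11.1,-14.5,0,0,0,0],[14.5,-11.1,0,0,0,0],[16.9,-7,0,0,0,0],[18.1,-2.4,0,0,0,0],[18.1,2.4,0,0,0,0],[16.9,7,0,0,0,0],[14.5,11.1,0,0,0,0],[11.1,14.5,0,0,0,0],[7,16.9,0,0,0,0],[2.4,18.1,0,0,0,0]]'
python3 - <<'E'
from h import *
r=tool([.532,.0325,.127]); print(r, get_state()['wrist_force'])
E
```

```text
t: 17.75
tool_pos: [0.5267, 0.1025, 0.1291]
tcp_rot: [[-0.069, 0.998, -0.002], [0.998, 0.069, -0.001], [-0.001, -0.002, -1.0]]
wrist_force: [-3.5, -3.6, -0.5]
finger_gap: 0.0206
[-70.2   0.4   2.2] [-3.53722371 -3.57864133 -0.52483884]
```

```bash
cat > f.py <<'E'
from h import *
s=get_state(); R=np.array(s["tcp_rot"]); C=np.array([.532,.0325,.127])
p=R.T@(s["tool_pos"]-C); F=R.T@np.array(s["wrist_force"])
a=np.arctan2(p[1],p[0]); t=np.array([-np.sin(a),np.cos(a)]); n=np.array([np.cos(a),np.sin(a)])
print("t %.2f a %.1f r %.1f resist %.1f radial %.1f fz %.1f"%(s["t"],np.degrees(a),1000*np.hypot(*p[:2]),-F[:2]@t,F[:2]@n,F[2]))
E
python3 -m handwheel '[[-0.3,6.1,0,0,0,0],[-0.8,6.1,0,0,0,0],[-1.3,6,0,0,0,0]]' >/dev/null; python3 f.py
python3 -m handwheel '[[-1.8,5.8,0,0,0,0],[-2.3,5.6,0,0,0,0],[-2.8,5.4,0,0,0,0]]' >/dev/null; python3 f.py
```

```text
t 18.05 a 14.7 r 69.8 resist 2.8 radial -0.4 fz -0.9
t 18.35 a 29.9 r 69.8 resist 4.2 radial -2.7 fz -0.5
```

```bash
python3 -m handwheel '[[-3.3,5.2,0,0,0,0],[-3.7,4.8,0,0,0,0]]' >/dev/null; python3 f.py
python3 -m handwheel '[[-4.1,4.5,0,0,0,0],[-4.5,4.1,0,0,0,0]]' >/dev/null; python3 f.py
```

```text
t 18.55 a 39.9 r 69.8 resist 2.6 radial -3.5 fz -1.0
t 18.75 a 49.8 r 69.8 resist 3.2 radial -4.2 fz -0.8
```

```bash
python3 -m handwheel '[[-2.5,1.8,0,0,0,0],[-2.5,1.8,0,0,0,0]]' >/dev/null; python3 f.py
python3 -m handwheel '[[-2.6,1.7,0,0,0,0],[-2.6,1.6,0,0,0,0]]' >/dev/null; python3 f.py
python3 -m handwheel '[[-2.7,1.5,0,0,0,0],[-2.7,1.4,0,0,0,0]]' >/dev/null; python3 f.py
```

```text
t 18.95 a 54.7 r 69.7 resist 2.8 radial -4.2 fz -0.2
t 19.15 a 59.7 r 69.7 resist 2.9 radial -3.6 fz 0.5
t 19.35 a 64.7 r 69.7 resist 2.9 radial -5.1 fz 0.3
```

```bash
python3 -m handwheel '[[-2.8,1.2,0,0,0,0],[-2.8,1.1,0,0,0,0]]' >/dev/null; python3 f.py
python3 -m handwheel '[[-2.9,1,0,0,0,0],[-2.9,0.9,0,0,0,0]]' >/dev/null; python3 f.py
```

```text
t 19.55 a 69.6 r 69.7 resist 3.2 radial -4.4 fz -0.2
t 19.75 a 74.5 r 69.7 resist 3.5 radial -5.3 fz 0.3
```

```bash
python3 -m handwheel '[[-3,0.7,0,0,0,0],[-3,0.6,0,0,0,0]]' >/dev/null; python3 f.py
```

```text
t 19.95 a 79.5 r 69.7 resist 3.6 radial -3.7 fz -0.2
```

```bash
python3 -m handwheel '[[-3,0.5,0,0,0,0],[-3,0.3,0,0,0,0]]' >/dev/null; python3 f.py
```

```text
t 20.15 a 84.4 r 69.7 resist 3.0 radial -5.4 fz -0.4
```

```bash
python3 -m handwheel '[[-3,0.2,0,0,0,0],[-3,0.1,0,0,0,0]]' >/dev/null; python3 f.py
```

```text
t 20.35 a 88.4 r 69.7 resist 11.0 radial -4.1 fz -2.0
```

```bash
python3 -m handwheel '[[0,0,0,0,0,0]]' >/dev/null; python3 f.py; python3 -m handwheel '[[0,0,0,0,0,0],[0,0,0,0,0,0]]' >/dev/null; python3 f.py
```

```text
t 20.45 a 88.2 r 69.7 resist 8.3 radial -3.7 fz 0.1
t 20.65 a 88.2 r 69.7 resist 8.0 radial -4.6 fz -0.2
```

```bash
python3 -m handwheel '[[0.6,-0.2,0,0,0,0],[0,0,0,0,0,0]]' >/dev/null; python3 f.py
```

```text
t 20.85 a 87.9 r 69.7 resist 7.2 radial -3.9 fz -0.2
```

```bash
python3 -m handwheel '[[0.6,0,0,0,0,0],[0,0,0,0,0,0]]' >/dev/null; python3 f.py;  python3 -m handwheel '[[0,0,0,0,0,0],[0,0,0,0,0,0]]' >/dev/null; python3 f.py
```

```text
t 21.05 a 87.6 r 69.6 resist 6.6 radial -3.6 fz 0.6
t 21.25 a 87.6 r 69.6 resist 5.6 radial -3.8 fz -0.1
```

```bash
python3 -m handwheel '[[0,0,0,0,0,0],[0,0,0,0,0,0],[0,0,0,0,0,0],[0,0,0,0,0,0],[0,0,0,0,0,0]]' 60; python3 f.py
python3 - <<'E'
from h import *
w=snapshot("wrist"); cv2.imwrite("pics/w6.png",w["pixels"][:,:,::-1])
E
```

```text
t: 21.75
tool_pos: [0.6015, 0.0387, 0.1295]
tcp_rot: [[-0.068, 0.998, 0.001], [0.998, 0.068, -0.0], [-0.0, 0.001, -1.0]]
wrist_force: [0.4, -0.2, -0.7]
finger_gap: 0.0599
t 21.75 a 88.8 r 69.8 resist -0.2 radial 0.3 fz 0.7
```

View pics/w6.png

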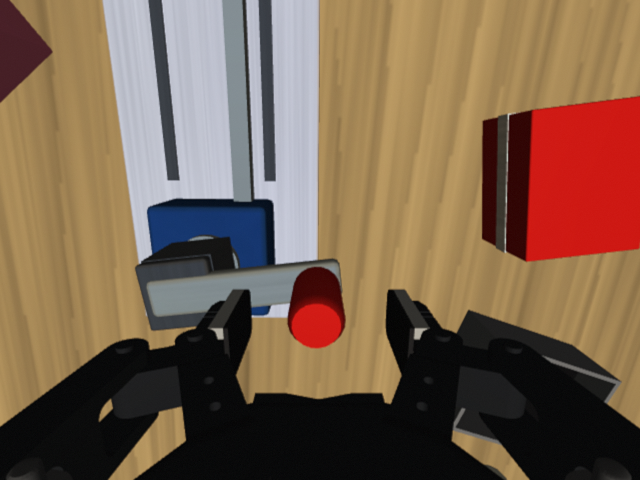

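```bash
python3 - <<'E'
from h import *
w=snapshot("wrist"); s=get_state()
X=ray(w,316,320,.150); C=np.array([.532,.0325,.15]); R=np.array(s["tcp_rot"])
d=R.T@(X-C); print("grip top",X,"a",np.degrees(np.arctan2(d[1],d[0])),np.hypot(*d[:2]))
E
python3 -m handwheel '[[0,0,-15,0,0,0],[0,0,-25,0,0,0],[0,0,-25,0,0,0],[0,0,-25,0,0,0],[0,0,-15,0,0,0],[0,0,0,0,0,0],[0,0,0,0,0,0],[0,0,0,0,0,0]]' | head -2
python3 - <<'E'
from h import *
w=snapshot("wrist"); t=snapshot("top"); s=get_state()
a=cv2.resize(w["pixels"][100:400,120:520,::-1],(560,420),interpolation=cv2.INTER_CUBIC)
b=cv2.resize(t["pixels"][210:330,80:330,::-1],(375,180),interpolation=cv2.INTER_CUBIC)
v=np.zeros((600,560,3),np.uint8); v[:420]=a; v[420:,:375]=b; cv2.imwrite("pics/m7.png",v); 
for n,X in [("foot",[.532,.0325,.06]),("hubtop",[.532,.0325,.098])]: print(n,(np.array(proj(w,X))-[120,100])*1.4)
E
```

```text
grip top [0.60041189 0.0475177  0.15      ] a 81.51532709661299 0.07004083124550928
t: 22.65
tool_pos: [0.6004, 0.0388, 0.2324]
foot [173.41091132 183.68493605]
hubtop [159.30691985 198.01642522]
```

View pics/m7.png

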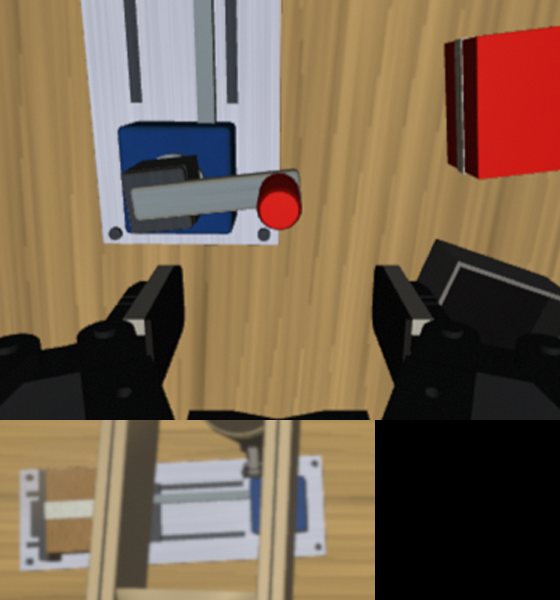

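```bash
python3 - <<'E'
from h import *
w=snapshot("wrist"); X=ray(w,120+279/1.4,100+203/1.4,.150); print(X, tool([X[0],X[1],.129]))
C=np.array([.532,.0325,.15]); d=np.array(get_state()["tcp_rot"]).T@(X-C); print(np.degrees(np.arctan2(d[1],d[0])),np.hypot(*d[:2]))
E
```

```text
[0.60059973 0.0481697  0.15      ] [  9.3   1.  103.6]
81.03464886359001 0.07036639743563622
```

```bash
python3 -m handwheel '[[9.2,0.5,0,0,0,0],[0,0,0,0,0,0],[0,0,30,0,0,0],[0,0,30,0,0,0],[0,0,25,0,0,0],[0,0,18.5,0,0,0],[0,0,0,0,0,0],[0,0,0,0,0,0]]' | head -2; python3 f.py
python3 -m handwheel '[[0,0,0,0,0,0],[0,0,0,0,0,0],[0,0,0,0,0,0],[0,0,0,0,0,0],[0,0,0,0,0,0],[0,0,0,0,0,0]]' 0 70; python3 f.py
python3 -m handwheel '[[-1.5,0.2,0,0,0,0]]' >/dev/null; python3 f.py
python3 -m handwheel '[[-1.5,0.2,0,0,0,0]]' >/dev/null; python3 f.py
```

```text
t: 23.6
tool_pos: [0.601, 0.0482, 0.131]
t 23.60 a 81.1 r 70.8 resist -0.1 radial 0.5 fz 0.0
t: 24.2
tool_pos: [0.6018, 0.0481, 0.132]
tcp_rot: [[-0.068, 0.998, 0.002], [0.998, 0.068, 0.0], [-0.0, 0.002, -1.0]]
wrist_force: [-1.2, -0.4, 6.4]
finger_gap: 0.0202
t 24.20 a 81.3 r 71.5 resist -0.1 radial -1.2 fz -6.4
t 24.30 a 82.2 r 71.5 resist 3.6 radial -2.4 fz -7.5
t 24.40 a 83.1 r 71.4 resist 4.9 radial -2.7 fz -7.1
```

```bash
python3 -m handwheel '[[-1.5,0.1,0,0,0,0]]' >/dev/null; python3 f.py
python3 -m handwheel '[[-1.5,0.1,0,0,0,0]]' >/dev/null; python3 f.py
```

```text
t 24.50 a 84.0 r 71.4 resist 6.5 radial -1.6 fz -7.3
t 24.60 a 84.8 r 71.3 resist 8.7 radial -1.3 fz -7.6
```

```bash
cat > g.py <<'E'
from h import *
w=snapshot("wrist"); hsv=cv2.cvtColor(w["pixels"],cv2.COLOR_RGB2HSV)
m=(((hsv[...,0]<6)|(hsv[...,0]>174))&(hsv[...,1]>180)&(hsv[...,2]>185)).astype(np.uint8)
n,l,st,ce=cv2.connectedComponentsWithStats(m); R=np.array(get_state()["tcp_rot"]); C=np.array([.532,.0325,.15])
for k in range(1,n):
    if st[k,4]>150 and st[k,0]>200 and st[k,0]<430:
        X=ray(w,*ce[k],.15); d=R.T@(X-C); print("grip px",ce[k].round(1),st[k,2:].tolist(),"a %.1f r %.1f"%(np.degrees(np.arctan2(d[1],d[0])),1000*np.hypot(*d[:2])),"rel TCP",tool(X)[:2])
E
python3 g.py; python3 f.py
```

```text
grip px [319.4 342.8] [46, 41, 1484] a 86.5 r 72.0 rel TCP [-1.9  0.8]
t 24.65 a 84.9 r 71.3 resist 7.4 radial -1.4 fz -7.4
```

```bash
cat > sc.py <<'E'
from h import *
import sys
p=snapshot("scene"); cv2.imwrite(f"pics/{sys.argv[1]}.png",p["pixels"][:,:,::-1])
E
python3 sc.py s1
python3 -m handwheel '[[0,0,0,0,0,0],[0,0,0,0,0,0],[0,0,0,0,0,0],[0,0,0,0,0,0],[0,0,0,0,0,0]]' 60 >/dev/null; python3 f.py; python3 g.py; python3 sc.py s2
python3 - <<'E'
from h import *
p=snapshot("scene")
for n,X in [("jaw",[.52,.22,.05]),("carton",[.52,.27,.05]),("stop",[.515,.34,.05])]: print(n,np.round(proj(p,X)))
a=cv2.imread("pics/s1.png");b=cv2.imread("pics/s2.png")
v=np.vstack([cv2.resize(i[150:300,330:590],(800,462))[:300] if 0 else cv2.resize(i[160:290,330:590],(600,300),interpolation=cv2.INTER_CUBIC) for i in (a,b)]); cv2.imwrite("pics/s12.png",v)
E
```

```text
t 25.20 a 86.2 r 70.7 resist -0.6 radial -0.5 fz 0.1
grip px [313.7 331. ] [48, 43, 1618] a 83.1 r 69.8 rel TCP [ 3.7 -1.3]
jaw [471. 210.]
carton [497. 205.]
stop [531. 197.]
```

View pics/s12.png

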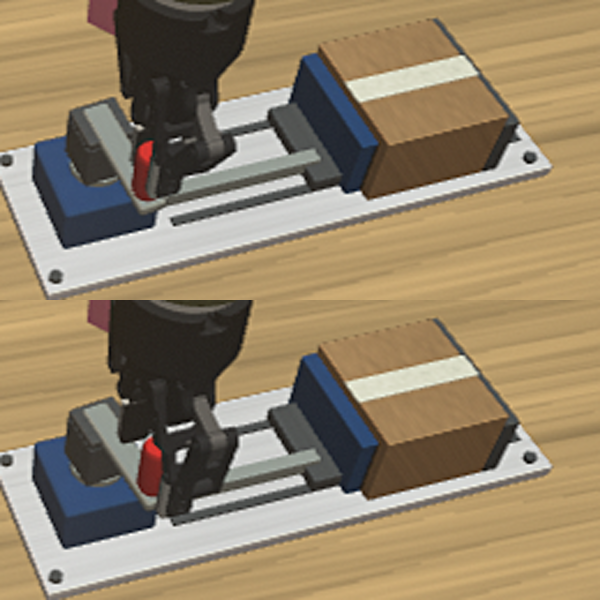

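The loaded view shows the crank tilting in its socket play, which explains why the grip springs back. In both views the carton is against the stop and the jaw is against the carton. I'll withdraw and check the seating.

```bash
python3 -m handwheel '[[3.5,-1,0,0,0,0],[0,0,-15,0,0,0],[0,0,-25,0,0,0],[0,0,-25,0,0,0],[0,0,-25,0,0,0],[-10,-20,0,0,0,0],[-10,-30,0,0,0,0],[0,-20,0,0,0,0],[0,0,0,0,0,0],[0,0,0,0,0,0]]' | head -2
python3 - <<'E'
from h import *
w=snapshot("wrist"); p=snapshot("scene"); R=np.array(get_state()["tcp_rot"])
a=cv2.imread("pics/s1.png").astype(np.float32).mean(2); b=p["pixels"].astype(np.float32).mean(2)
for n,(y0,y1,x0,x1) in {"jaw+back":(190,245,450,490),"carton":(165,245,490,550)}.items():
    print(n,"loaded->released shift px",cv2.phaseCorrelate(a[y0:y1,x0:x1].copy(),b[y0:y1,x0:x1].copy()))
aa=np.radians(83); ax=R@np.array([np.cos(aa),np.sin(aa),0]); C=np.array([.532,.0325,0])
q=lambda X:((np.array(proj(w,X))-[120,60])*2).round()
print("hubtop",q(C+[0,0,.098]),"gripTop",q(C+.07*ax+[0,0,.15]))
cv2.imwrite("pics/w8.png",cv2.resize(w["pixels"][60:360,120:520,::-1],(800,600),interpolation=cv2.INTER_CUBIC))
cv2.imwrite("pics/s8.png",cv2.resize(p["pixels"][160:290,330:590,::-1],(800,400),interpolation=cv2.INTER_CUBIC))
E
```

```text
t: 26.35
tool_pos: [0.533, 0.0209, 0.2222]
jaw+back loaded->released shift px ((0.012578579211378837, 0.006681315139921651), 0.9968440384666125)
carton loaded->released shift px ((0.02022313035026002, -0.012099137587163966), 1.0001162059108417)
hubtop [394. 336.] gripTop [619. 344.]
```

View pics/w8.png

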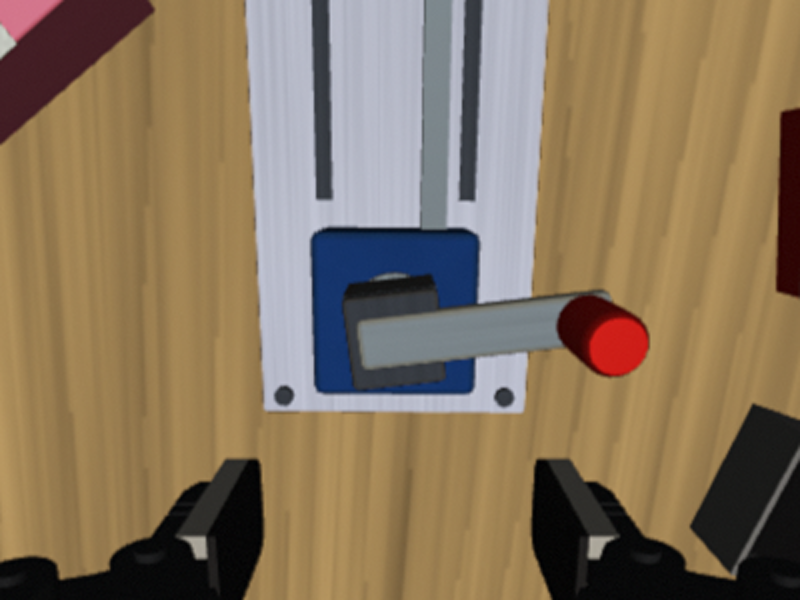

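View pics/s8.png

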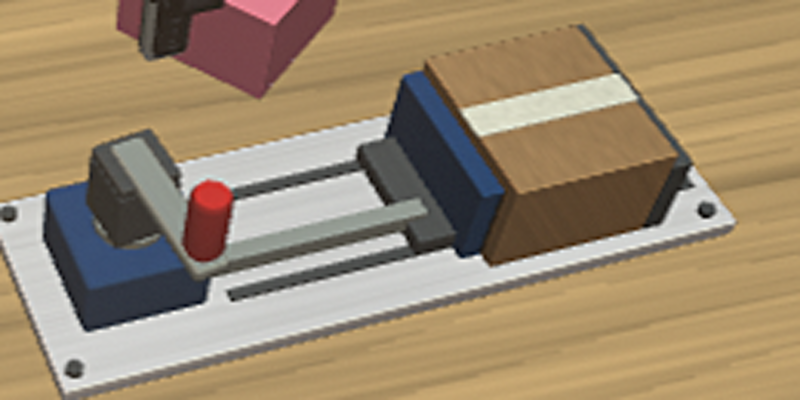

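```bash
python3 - <<'E'
from h import *
from scipy.spatial.transform import Rotation as Ro
p=snapshot("scene"); img=cv2.resize(p["pixels"][150:270,325:445,::-1],(600,600),interpolation=cv2.INTER_CUBIC)
R=np.array(get_state()["tcp_rot"]); aa=np.radians(83.5); x=R@np.array([np.cos(aa),np.sin(aa),0]); x[2]=0; x/=np.linalg.norm(x); z=np.array([0,0,1.]); y=np.cross(z,x)
C=np.array([.532,.0325,.06]); q=lambda a,b,c:tuple(((np.array(proj(p,C+a*x+b*y+c*z))-[325,150])*5).round().astype(int).tolist())
h=.018
for zz in (0,.038):
    cv2.polylines(img,[np.array([q(h,h,zz),q(h,-h,zz),q(-h,-h,zz),q(-h,h,zz)])],True,(0,255,0),1)
cv2.polylines(img,[np.array([q(.082,.01,.048),q(.082,-.01,.048),q(-.01,-.01,.048),q(-.01,.01,.048)])],True,(0,255,255),1)
for zz in (.049,.09): cv2.polylines(img,[np.array([q(.07+.011*np.cos(t),.011*np.sin(t),zz) for t in np.linspace(0,6.28,20)])],True,(255,255,0),1)
cv2.imwrite("pics/ov.png",img)
E
python3 - <<'E'
from h import *
from scipy.spatial.transform import Rotation as Ro
from scipy.optimize import least_squares
p=snapshot("scene"); w=snapshot("wrist"); R=np.array(get_state()["tcp_rot"])
aa=np.radians(83.5); x=R@np.array([np.cos(aa),np.sin(aa),0]); x[2]=0; x/=np.linalg.norm(x); z=np.array([0,0,1.]); B=np.c_[x,np.cross(z,x),z]
C=np.array([.532,.0325,.06])
def red(im,off):
    hsv=cv2.cvtColor(im["pixels"],cv2.COLOR_RGB2HSV); m=(((hsv[...,0]<8)|(hsv[...,0]>172))&(hsv[...,1]>150)&(hsv[...,2]>60)).astype(np.uint8)
    n,l,st,ce=cv2.connectedComponentsWithStats(m); k=1+np.argmin([np.hypot(*(c-off)) for c in ce[1:]]); 
    pts=np.argwhere(l==k)[:,::-1]; mo=cv2.moments((l==k).astype(np.uint8)); ang=.5*np.degrees(np.arctan2(2*mo['mu11'],mo['mu20']-mo['mu02'])); return ce[k],st[k],ang
def sil(im,rv,t):
    P=[proj(im,C+t+B@Ro.from_rotvec(rv).apply([.07+.011*np.cos(u),.011*np.sin(u),zz])) for zz in (.049,.09) for u in np.linspace(0,6.28,24)]
    m=np.zeros((4800,6400),np.uint8); cv2.fillConvexPoly(m,cv2.convexHull((np.array(P)*10).astype(np.int32)),1); mo=cv2.moments(m)
    return np.array([mo['m10']/mo['m00']/10,mo['m01']/mo['m00']/10]),.5*np.degrees(np.arctan2(2*mo['mu11'],mo['mu20']-mo['mu02']))
for n,im in (("scene",p),("wrist",w)):
    c0,a0=sil(im,[0,0,0],[0,0,0]); c,st,a=red(im,c0); print(n,"meas",c.round(1),st.tolist(),round(a,1))
    for rv in ([0,0,0],[0,.08,0],[0,-.08,0],[.08,0,0],[-.08,0,0]): c1,a1=sil(im,rv,[0,0,0]); print("  tilt",rv,c1.round(1),round(a1,1))
    c1,a1=sil(im,[0,0,0],[0,0,.004]); print("  raised 4mm",c1.round(1))
for n,v in {"foot":[(s*.018,t*.018,0) for s in(1,-1) for t in (1,-1)],"hubtop":[(s*.018,t*.018,.038) for s in(1,-1) for t in (1,-1)],"armend":[(.082,.01,.048),(.082,-.01,.048)]}.items():
    print(n,[((np.array(proj(p,C+B@np.array(k)))-[330,160])*3.077).round().astype(int).tolist() for k in v])
E
```

```text
scene meas [397.1 231.3] [390, 219, 16, 26, 312] -79.1
  tilt [0, 0, 0] [396.9 231.4] -79.6
  tilt [0, 0.08, 0] [398.3 236.4] -74.7
  tilt [0, -0.08, 0] [395.5 226.5] -83.7
  tilt [0.08, 0, 0] [393.7 232.7] -85.9
  tilt [-0.08, 0, 0] [400.2 230.5] -74.0
  raised 4mm [397.3 229.7]
wrist meas [427.7 231.8] [411, 214, 34, 35, 887] -53.1
  tilt [0, 0, 0] [422.8 228.3] 32.9
  tilt [0, 0.08, 0] [428.3 225.3] 24.2
  tilt [0, -0.08, 0] [415.9 231.3] 46.5
  tilt [0.08, 0, 0] [422.7 236.5] 44.3
  tilt [-0.08, 0, 0] [422.8 219.5] 17.4
  raised 4mm [424.7 229.6]
foot [[173, 228], [114, 248], [142, 182], [84, 202]]
hubtop [[180, 181], [119, 201], [148, 135], [88, 155]]
armend [[230, 260], [195, 272]]
```

```bash
python3 - <<'E'
from h import *
s=get_state(); print(s["t"],s["tool_pos"],s["wrist_force"],s["finger_gap"]); print(job_done())
E
```

```text
26.6 [0.53293279 0.02096865 0.22082531] [0.57479049 0.21686271 0.04595612] 0.05995182593888032
the job is handed in; nothing more can be done
None
```

I fitted the crank onto the square shaft and pushed it home until the seat pushed back with about 19 N. Then I wound it clockwise about 1.75 turns until the carton met the end stop, let go, and handed the job in at t = 26.6 s.

**Clamping force:** the resistance at the grip rose from about 3 N to 11 N. By the given factor that is at most about 57 N on the carton. I estimate this from the feel at the grip; I could not measure it directly.

**After letting go:** the jaw moved by only about 0.01 px in the scene camera, so the drive held. The carton stands against the stop. In the scene camera the grip matches an upright, fully seated crank to 0.2 px and 0.5°. The wrist force is about zero, and the gripper is clear of everything.

**Checks that disagreed or failed:**
- **Crank springing back:** after the first release the grip sat about 6° back from where I had let go. I took this as tilt play in the socket and pushed once more to about 9 N. After that second release it sat about 2° further on than after the first.
- **Wrist camera:** its automatic outline of the grip was incomplete, so I could not use it to confirm the tilt.
- **Picture limit:** a last overlay picture was not shown because I had reached the limit of 12.

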